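# Show which pot goes where on the potting bench

### The job

Show your helper which pot goes where: point at the square pot that stands on its own on the bench, fingertips a few centimetres above the middle of it and held there for about two seconds, then point in the same way at the empty place in the black pot carrier. Then press the grey call button fully down with the fingertips and let it come back up. Only point: do not touch any pot or the carrier, and leave everything on the bench where it stands.

Things in the scene. Friction and masses are not known exactly. Their poses are not given: they have to be found in the camera images.
- square_pot: The square pot on its own: open-topped terracotta pot standing on the bench outside the carrier, 64 x 64 mm, rim 60 mm above its underside, walls 3 mm, 60 g, loose, x and y axes along its sides. Origin: centre of its underside (on the bench).
- carrier: Black open pot carrier, fixed to the bench, 155 mm (own x) x 230 mm (own y), walls 40 mm high and 5 mm thick, floor 5 mm thick, with 2 x 3 square pockets 70 mm wide at 75 mm spacing. Five pockets hold square pots, one is empty. Origin: centre of its underside.
- empty_place: The empty place: the one pocket of the carrier with no pot in it; only a black drip disc, 40 mm across and 2 mm thick, lies fixed on its floor. Origin: centre of the pocket, at its floor 5 mm above the bench. The rims of the pots around it are 65 mm above the bench.
- tall_pot: Tall round terracotta pot standing on the bench, 78 mm across the rim, 110 mm high. Loose; to be left alone. Origin: centre of its underside.
- low_pan: Low round terracotta pan standing on the bench, 90 mm across, 45 mm high. Loose; to be left alone. Origin: centre of its underside.
- call_base: Black housing of the bench call button, 60 mm across and 12 mm high, fixed to the bench; the button sticks up out of its top. Origin: centre of its underside.
- call_top (a point): Centre of the top face of the round grey call button (44 mm across), 22 mm above the bench when up; it is pressed straight down.
- call (a joint): Call button travel in m: 0 up, 0.006 fully down; it springs back up by itself. Fully down takes about 5 N.
- trowel: Hand trowel with steel blade and wooden handle, lying along its own x, 322 mm long, 67 mm wide, 26 mm high, blade to +x. Loose; to be left alone. Origin: on the bench, at the neck between blade and handle.
- dibber: Wooden dibber lying along its own x, 200 mm long, 30 mm thick. Loose; to be left alone. Origin: centre of its underside.
- marker: White marker pen lying along its own x, 130 mm long, 13 mm thick. Loose; to be left alone. Origin: centre of its underside.
- feed_bottle: White plastic bottle with cap, 64 mm across, 150 mm high. Loose; to be left alone. Origin: centre of its underside.
- label_cup: Grey cup, 66 mm across, 70 mm high, with white plant labels standing in it up to about 110 mm. Loose; to be left alone. Origin: centre of its underside.
- carrier_pot1: One of five square terracotta pots seated in the carrier, same kind as the square pot (64 mm wide, 60 mm high), its rim 65 mm above the bench. Loose; to be left alone. Origin: centre of its underside.
- carrier_pot2: One of five square terracotta pots seated in the carrier, same kind as the square pot (64 mm wide, 60 mm high), its rim 65 mm above the bench. Loose; to be left alone. Origin: centre of its underside.
- carrier_pot3: One of five square terracotta pots seated in the carrier, same kind as the square pot (64 mm wide, 60 mm high), its rim 65 mm above the bench. Loose; to be left alone. Origin: centre of its underside.
- carrier_pot4: One of five square terracotta pots seated in the carrier, same kind as the square pot (64 mm wide, 60 mm high), its rim 65 mm above the bench. Loose; to be left alone. Origin: centre of its underside.
- carrier_pot5: One of five square terracotta pots seated in the carrier, same kind as the square pot (64 mm wide, 60 mm high), its rim 65 mm above the bench. Loose; to be left alone. Origin: centre of its underside.
Things that resemble listed ones, but are neither listed nor needed, are in the scene too. Several things have the shape of the call_base; the one meant has the colours described above. What is shaped like the square_pot but white is not meant.

How it is judged:
On the way, in this order (a step that is already met when the one before it is completed fails the run):
1. point at the lone square pot: over its middle, a few centimetres above its rim, and dwell (horizontal distance between the grasp point and square_pot below 0.025 m and height (world z) of the grasp point between 0.075 and 0.15 m), for 1.5 s.
2. point at the empty place in the carrier: over its middle, no more than a few centimetres above the rims of the pots around it, and dwell (horizontal distance between the grasp point and empty_place below 0.025 m and height (world z) of the grasp point between 0.03 and 0.155 m), for 1.5 s.
3. press the call button fully down with the fingertips (value of joint call above 0.0045 m and contact force between the fingers and call_base above 0.5 N), for 0.05 s.
At the end, for the whole second after the job is handed in: After pointing (1.5 s each within 25 mm of the middle, tips at most about 7 cm above the rims) and pressing (4.5 mm or more), the button is up again (within 1.5 mm), every pot is upright and at rest within 10 mm of its start, and every other loose thing within 20 mm (value of joint call below 0.0015 m and distance of each of carrier_pot1, carrier_pot2, carrier_pot3, carrier_pot4, carrier_pot5, square_pot, tall_pot, low_pan from where it was at the start of the episode below 0.01 m and angle between each of carrier_pot1, carrier_pot2, carrier_pot3, carrier_pot4, carrier_pot5, square_pot, tall_pot, low_pan's own z axis and vertical below 0.1 rad and distance of each of trowel, dibber, marker, feed_bottle, label_cup from where it was at the start of the episode below 0.02 m and linear speed of each of carrier_pot1, carrier_pot2, carrier_pot3, carrier_pot4, carrier_pot5, square_pot, tall_pot, low_pan below 0.02 m/s); the robot touches nothing.
It fails at once if the robot touches a pot or the carrier (contact force between any of the fingers, the arm and carrier_pot1 above 0.5 N or contact force between any of the fingers, the arm and carrier_pot2 above 0.5 N or contact force between any of the fingers, the arm and carrier_pot3 above 0.5 N or contact force between any of the fingers, the arm and carrier_pot4 above 0.5 N or contact force between any of the fingers, the arm and carrier_pot5 above 0.5 N or contact force between any of the fingers, the arm and square_pot above 0.5 N or contact force between any of the fingers, the arm and tall_pot above 0.5 N or contact force between any of the fingers, the arm and low_pan above 0.5 N or contact force between any of the fingers, the arm and carrier above 0.5 N).
It fails at once if a pot is shifted, lifted or tipped (distance of any of carrier_pot1, carrier_pot2, carrier_pot3, carrier_pot4, carrier_pot5, square_pot, tall_pot, low_pan from where it was at the start of the episode above 0.01 m or angle between any of carrier_pot1, carrier_pot2, carrier_pot3, carrier_pot4, carrier_pot5, square_pot, tall_pot, low_pan's own z axis and vertical above 0.2 rad).
It fails at once if another loose thing is shifted or lifted (distance of any of trowel, dibber, marker, feed_bottle, label_cup from where it was at the start of the episode above 0.02 m).
It also fails if it takes over 64 s, if anything falls off the work surface, if the arm or the gripper's body presses on something with over 40 N, if the wrist force passes 120 N, or if a joint passes its speed limit or range.

### The arm

A 6-joint arm with a two-finger parallel gripper is mounted at the origin on the work surface. World frame = base frame: x ahead of the robot, y to its left, z up, the work surface at z = 0. Lengths are in m, angles in rad, forces in N, time in s.
With the tool pointing down it reaches from about 0.25 to 0.8 m from the base axis. Payload 8.5 kg.
Tool frame: the origin (TCP) lies at the very end of the fingers, on their centre line; the grasp point (between the pads) lies 19 mm behind it; z points along the fingers, y is the line along which they close (so a half turn about z gives the same grasp; the last joint's range is limited). The gripper opens to 85 mm and grips with 20 to 120 N. Pads are 22 mm wide; open, the fingers measure 114 mm over their backs; the gripper's body (76 mm by 85 mm) begins 54 mm behind the grasp point. The pads swing forward as they close: fully open they stand 13 mm farther back than shut.
Start: joints at [-1.21, 0.238, -0.013, 1.319, 0, 1.571], TCP at [0.185, -0.491, 0.231] pointing down, gripper open.
Joint ranges: [-2.66, 2.66], [-1.03, 1.9], [-1.14, 1.46], [-1.82, 2.27], [-1.45, 1.34], [-3.14, 3.14]. Speed limits (rad/s): [2.22, 2.22, 2.79, 3.14, 3.14, 3.14].

### API

Orientations are given as a rotation vector (axis times angle).
In Python, from workcell import ctrl gives the robot as it stands.
- The arm moves only by the tool step_arm, never from a script. Its argument "series" is a list of rows, each an object with "angular": the turn, a rotation vector about the tool's x, y, z in rad, a list of three; "linear": the shift along the tool's x, y, z in cm, a list of three; "fingers": the opening, from 0 (shut) to 1 (fully open). In form: [{"angular": [wx, wy, wz], "linear": [dx, dy, dz], "fingers": fingers}, ...]. A call has 1 to 8 rows; each row shifts and turns the commanded pose from where the row before left it, along the tool's axes as they then stand; what a row does not reach is not made up. A row lasts 1/12 s, in which the tool goes at most 41.7 mm and 7.16 degrees, less where a joint would pass 70% of its speed; a pose out of reach is approached as far as the arm can. A call with a gripper value outside its range is refused whole. The fingers move at their own pace and stop on an object; "force" is the grip in N (left out, the last holds). Time passes only in rows, so rows that do not move let the fingers close. It gives the time, the measured TCP pose, the force, the opening and the grip force at its end, in the units of the state.
- ctrl.observe(): the state, without advancing time (a new reading comes with each control period).
- ctrl.snapshot(name): name is "scene" or "top" or "wrist"; returns a dict with "frame" (480x640x3 uint8, red, green, blue), "mtx" (3x3 intrinsics, pixels), "rvec" (rotation vector, rad) and "tvec" (3), from world to camera coordinates, as OpenCV has them. Camera axes: x right, y down, z forward; pixel columns grow to the right and rows downward; lengths in m; the calibration is good to about 2 mm. A picture is of the moment at which its call begins. There is no depth.
- ctrl.finish_job(): hands the job in; it is judged then, once.
The state is a dict: "t": time; "joints": joint angles; "dq": joint speeds; "effort": joint torques, N m; "tool_pos": TCP position; "ee_rot": TCP orientation; "wrist_force": force on the tool from outside, world axes, zero at the start; "wrist_torque": the same for the moment, N m; "width": finger opening in m; "grasp_force": force on a finger pad.
Only numpy, scipy, OpenCV 4.12 (cv2) and the standard library are available. Lean on these libraries where they do the work, as an engineer would, in place of code of your own. Each camera call takes 0.05 s, during which the arm holds its last target. There are 200 camera calls.

## Working session

There is one attempt and no reset: what is moved stays moved. The work goes in short steps, Python scripts to look and compute and a tool call to move; the robot and the scene stay as the last step left them, time stands still between calls to the robot, and variables do not carry over. Pictures are saved under pics/ and viewed, at most 10 in all, crops included, and the job is handed in when it is done.

Besides the shell and the picture viewer there is one more tool, called after "Request:" as name(argument=value, ...) on one line, values as JSON. step_arm: Moves the arm, as the interface text tells. Its arguments: {"type":"object","properties":{"series":{"type":"array","items":{"type":"object","properties":{"angular":{"type":"array","items":{"type":"number"}},"linear":{"type":"array","items":{"type":"number"}},"fingers":{"type":"number"}}}},"force":{"type":"number"}},"required":["series"]}

```bash
mkdir -p pics
cat > h.py <<'E'
import numpy as np, cv2
from workcell import ctrl
def px2w(s,uv,z):
    R=cv2.Rodrigues(np.array(s["rvec"],float))[0];t=np.array(s["tvec"],float).ravel()
    d=R.T@np.linalg.inv(np.array(s["mtx"]))@np.array([uv[0],uv[1],1.]);c=-R.T@t
    return c+d*(z-c[2])/d[2]
E
python3 - <<'E'
from h import *
import pickle
for n in("top","scene"):
    s=ctrl.snapshot(n);pickle.dump(s,open(n+".pkl","wb"))
    cv2.imwrite(f"pics/{n}1.png",cv2.cvtColor(s["frame"],cv2.COLOR_RGB2BGR))
o=ctrl.observe();print(o["tool_pos"],o["ee_rot"],o["t"])
E
```

```text
[ 0.18522864 -0.490858    0.23076419] [-3.08937486e+00 -5.63468644e-01  3.24884447e-04] 0.1
```

View pics/top1.png

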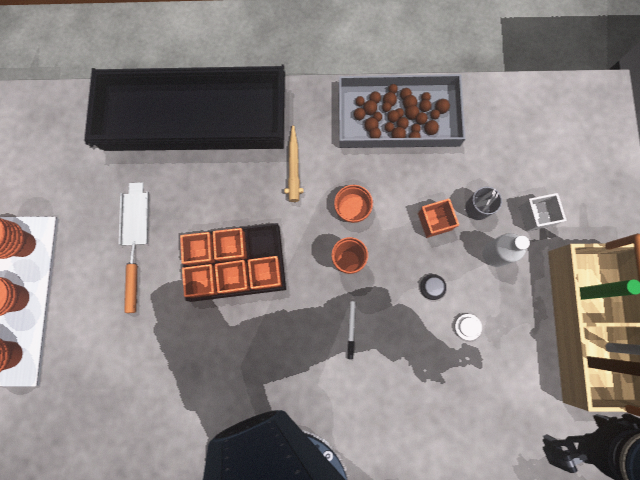

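View pics/scene1.png

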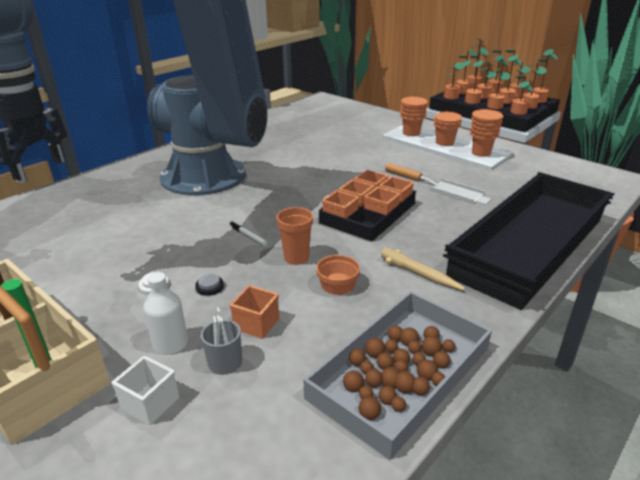

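The top view shows the lone square pot at about (438,217), the empty pocket at about (264,241) and the grey button with its black housing at about (432,287). The white-topped button at (468,327) and the white pot at (547,209) are decoys. I'll enlarge these areas.

Run:
```python
from h import *
import pickle
f=cv2.cvtColor(pickle.load(open("top.pkl","rb"))["frame"],cv2.COLOR_RGB2BGR)
a=cv2.resize(f[190:310,405:475],None,fx=5,fy=5,interpolation=cv2.INTER_CUBIC)
b=cv2.resize(f[210:310,172:292],None,fx=3.75,fy=3.75,interpolation=cv2.INTER_CUBIC)
b=np.vstack([b,np.zeros((225,450,3),np.uint8)])
cv2.imwrite("pics/crop.png",np.hstack([a,b]))
```

```text
(no output)
```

View pics/crop.png

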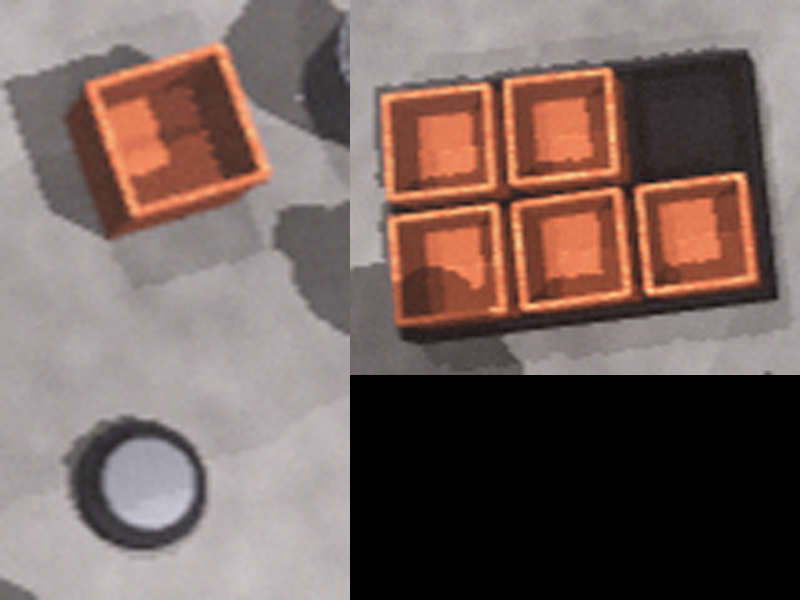

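Run:
```python
from h import *
import pickle
s=pickle.load(open("top.pkl","rb"))
pot=np.mean([[90,82],[222,45],[268,175],[130,216]],0)/5+[405,190]
P=px2w(s,pot,.06)
B=px2w(s,np.array([150,482])/5+[405,190],.022)
w=[px2w(s,np.array(c)/3.75+[172,210],.065) for c in([90,140],[212,128],[97,263],[222,250],[347,235])]
E1=w[1]+w[4]-w[3]; E2=w[0]+w[4]-w[2]+w[1]-w[0]
print("pot",P,"btn",B,"empty",E1,E2,"spacing",np.linalg.norm(w[1]-w[0]),np.linalg.norm(w[3]-w[2]),np.linalg.norm(w[4]-w[3]),np.linalg.norm(w[3]-w[1]))
for n,uv,z in(("cup",(488,200),.1),("bottle",(520,243),.15),("tall",(350,252),.11),("pan",(353,203),.045)):print(n,px2w(s,uv,z))
o=ctrl.observe();R=cv2.Rodrigues(np.array(o["ee_rot"]))[0];t=np.array(o["tool_pos"])
print(R.round(3))
p=t
for q in([*P[:2],.22],[*P[:2],.10],[*E1[:2],.2],[*E1[:2],.1],[*B[:2],.2],[*B[:2],.03]):
    q=np.array(q);print(q.round(3),(R.T@(q-p)*100).round(2));p=q
```

```text
pot [ 0.60305224 -0.33955864  0.06      ] btn [ 0.4459251  -0.32825747  0.022     ] empty [0.54795653 0.06818272 0.065     ] [ 0.55557347 -0.00688443  0.065     ] spacing 0.0746725051461584 0.07545259769227973 0.0754048126926228 0.07471729492456146
cup [ 0.62834614 -0.4344101   0.1       ]
bottle [ 0.5231916  -0.47396972  0.15      ]
tall [ 0.51259339 -0.13052824  0.11      ]
pan [ 0.63921604 -0.14188562  0.045     ]
[[ 0.936  0.353 -0.   ]
 [ 0.353 -0.936  0.001]
 [ 0.    -0.001 -1.   ]]
[ 0.603 -0.34   0.22 ] [44.43  0.6   1.08]
[ 0.603 -0.34   0.1  ] [-0.    0.02 12.  ]
[0.548 0.068 0.2  ] [  9.24 -40.11  -9.95]
[0.548 0.068 0.1  ] [-0.    0.01 10.  ]
[ 0.446 -0.328  0.2  ] [-23.54  33.48 -10.04]
[ 0.446 -0.328  0.03 ] [-0.    0.02 17.  ]
```

Request:
step_arm(series=[{"angular": [0,0,0],"linear": [3,0,0],"fingers": 0},{"angular": [0,0,0],"linear": [3.5,0,0],"fingers": 0},{"angular": [0,0,0],"linear": [3.5,0,0],"fingers": 0},{"angular": [0,0,0],"linear": [3.5,0,0],"fingers": 0},{"angular": [0,0,0],"linear": [3.5,0,0],"fingers": 0},{"angular": [0,0,0],"linear": [3.5,0.2,0],"fingers": 0},{"angular": [0,0,0],"linear": [3.5,0.2,0],"fingers": 0},{"angular": [0,0,0],"linear": [3.5,0.2,0],"fingers": 0}])

```text
t: 0.77
tool_pos: [0.4462, -0.3987, 0.231]
ee_rot: [-3.09, -0.564, 0.001]
wrist_force: [0.7, -0.7, -0.4]
width: 0.0001
grasp_force: 0.0
```

Request:
step_arm(series=[{"angular": [0,0,0],"linear": [3.5,0,0],"fingers": 0},{"angular": [0,0,0],"linear": [3.5,0,0],"fingers": 0},{"angular": [0,0,0],"linear": [3.5,0,0],"fingers": 0},{"angular": [0,0,0],"linear": [3.5,0,0],"fingers": 0},{"angular": [0,0,0],"linear": [2.9,0,0],"fingers": 0},{"angular": [0,0,0],"linear": [0,0,0],"fingers": 0},{"angular": [0,0,0],"linear": [0,0,0],"fingers": 0}])

```text
t: 1.35
tool_pos: [0.604, -0.3389, 0.2298]
ee_rot: [-3.089, -0.567, 0.002]
wrist_force: [-0.5, -0.2, -0.3]
width: -0.0002
grasp_force: 0.0
```

Request:
step_arm(series=[{"angular": [0,0,0],"linear": [0,0,2],"fingers": 0},{"angular": [0,0,0],"linear": [0,0,2.5],"fingers": 0},{"angular": [0,0,0],"linear": [0,0,2.5],"fingers": 0},{"angular": [0,0,0],"linear": [0,0,2.5],"fingers": 0},{"angular": [0,0,0],"linear": [0,0,2],"fingers": 0},{"angular": [0,0,0],"linear": [0,0,1.5],"fingers": 0},{"angular": [0,0,0],"linear": [0,0,0],"fingers": 0},{"angular": [0,0,0],"linear": [0,0,0],"fingers": 0}])

```text
t: 2.02
tool_pos: [0.6015, -0.3403, 0.101]
ee_rot: [-3.09, -0.562, 0.002]
wrist_force: [0.4, -0.4, 0.5]
width: -0.0003
grasp_force: 0.0
```

Run:
```python
from h import *
a=[ctrl.snapshot(n)["frame"] for n in("scene","wrist")]
cv2.imwrite("pics/point1.png",cv2.resize(cv2.cvtColor(np.hstack(a),cv2.COLOR_RGB2BGR),(800,300)))
```

```text
(no output)
```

View pics/point1.png

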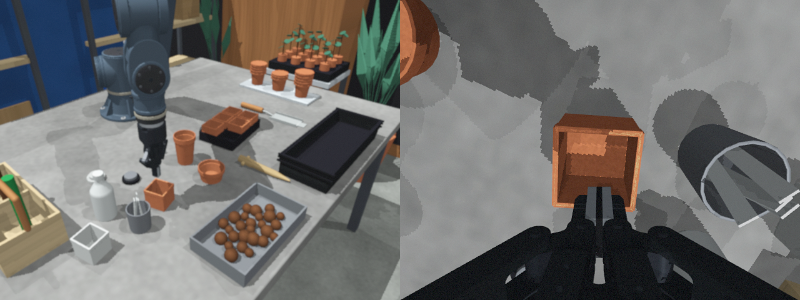

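Request:
step_arm(series=[{"angular": [0,0,0],"linear": [0,0,0],"fingers": 0},{"angular": [0,0,0],"linear": [0,0,0],"fingers": 0},{"angular": [0,0,0],"linear": [0,0,0],"fingers": 0},{"angular": [0,0,0],"linear": [0,0,0],"fingers": 0},{"angular": [0,0,0],"linear": [0,0,0],"fingers": 0},{"angular": [0,0,0],"linear": [0,0,0],"fingers": 0},{"angular": [0,0,0],"linear": [0,0,0],"fingers": 0},{"angular": [0,0,0],"linear": [0,0,0],"fingers": 0}])

```text
t: 2.78
tool_pos: [0.6028, -0.34, 0.1012]
ee_rot: [-3.09, -0.564, 0.0]
wrist_force: [1.2, 1.1, -0.1]
width: -0.0002
grasp_force: 0.0
```

Request:
step_arm(series=[{"angular": [0,0,0],"linear": [0,0,0],"fingers": 0},{"angular": [0,0,0],"linear": [0,0,0],"fingers": 0},{"angular": [0,0,0],"linear": [0,0,0],"fingers": 0},{"angular": [0,0,0],"linear": [0,0,0],"fingers": 0},{"angular": [0,0,0],"linear": [0,0,0],"fingers": 0},{"angular": [0,0,0],"linear": [0,0,0],"fingers": 0},{"angular": [0,0,0],"linear": [0,0,0],"fingers": 0},{"angular": [0,0,0],"linear": [0,0,0],"fingers": 0}])

```text
t: 3.45
tool_pos: [0.6029, -0.34, 0.1013]
ee_rot: [-3.091, -0.564, 0.0]
wrist_force: [-0.0, 0.0, -0.4]
width: -0.0002
grasp_force: 0.0
```

Request:
step_arm(series=[{"angular": [0,0,0],"linear": [0,0,0],"fingers": 0},{"angular": [0,0,0],"linear": [0,0,0],"fingers": 0},{"angular": [0,0,0],"linear": [0,0,0],"fingers": 0},{"angular": [0,0,0],"linear": [0,0,0],"fingers": 0},{"angular": [0,0,0],"linear": [0,0,0],"fingers": 0},{"angular": [0,0,0],"linear": [0,0,0],"fingers": 0},{"angular": [0,0,0],"linear": [0,0,0],"fingers": 0},{"angular": [0,0,0],"linear": [0,0,0],"fingers": 0}])

```text
t: 4.12
tool_pos: [0.6029, -0.34, 0.1013]
ee_rot: [-3.091, -0.564, -0.0]
wrist_force: [-0.1, -0.5, -0.2]
width: -0.0004
grasp_force: 0.0
```

The views show the closed fingertips above the lone pot, with the labels in the cup clear of the gripper. The dwell is complete, so next is the carrier.

Request:
step_arm(series=[{"angular": [0,0,0],"linear": [0,0,-2.5],"fingers": 0},{"angular": [0,0,0],"linear": [0,0,-3.5],"fingers": 0},{"angular": [0,0,0],"linear": [0,0,-3],"fingers": 0},{"angular": [0,0,0],"linear": [0,0,-2],"fingers": 0},{"angular": [0,0,0],"linear": [0.7,-3,0],"fingers": 0},{"angular": [0,0,0],"linear": [0.8,-3.5,0],"fingers": 0},{"angular": [0,0,0],"linear": [0.8,-3.5,0],"fingers": 0},{"angular": [0,0,0],"linear": [0.8,-3.5,0],"fingers": 0}])

```text
t: 4.78
tool_pos: [0.5837, -0.2017, 0.2113]
ee_rot: [-3.091, -0.562, -0.0]
wrist_force: [0.6, 0.5, 0.3]
width: 0.0002
grasp_force: 0.0
```

Request:
step_arm(series=[{"angular": [0,0,0],"linear": [0.8,-3.5,0],"fingers": 0},{"angular": [0,0,0],"linear": [0.8,-3.5,0],"fingers": 0},{"angular": [0,0,0],"linear": [0.8,-3.5,0],"fingers": 0},{"angular": [0,0,0],"linear": [0.8,-3.5,0],"fingers": 0},{"angular": [0,0,0],"linear": [0.8,-3.5,0],"fingers": 0},{"angular": [0,0,0],"linear": [0.8,-3.5,0],"fingers": 0},{"angular": [0,0,0],"linear": [0.8,-3.5,0],"fingers": 0},{"angular": [0,0,0],"linear": [0.5,-2.1,0],"fingers": 0}])

```text
t: 5.45
tool_pos: [0.5466, 0.0706, 0.2116]
ee_rot: [-3.089, -0.566, -0.001]
wrist_force: [1.1, -0.1, 0.8]
width: -0.0002
grasp_force: 0.0
```

Request:
step_arm(series=[{"angular": [0,0,0],"linear": [0,0,0],"fingers": 0},{"angular": [0,0,0],"linear": [0,0,0],"fingers": 0},{"angular": [0,0,0],"linear": [0,0,0],"fingers": 0}])

```text
t: 5.7
tool_pos: [0.5474, 0.0674, 0.2114]
ee_rot: [3.09, 0.564, 0.0]
wrist_force: [0.4, -0.3, 0.1]
width: 0.0004
grasp_force: 0.0
```

Request:
step_arm(series=[{"angular": [0,0,0],"linear": [0,0,2],"fingers": 0},{"angular": [0,0,0],"linear": [0,0,2.5],"fingers": 0},{"angular": [0,0,0],"linear": [0,0,2.5],"fingers": 0},{"angular": [0,0,0],"linear": [0,0,2],"fingers": 0},{"angular": [0,0,0],"linear": [0,0,1.5],"fingers": 0},{"angular": [0,0,0],"linear": [0,0,0.5],"fingers": 0},{"angular": [0,0,0],"linear": [0,0,0],"fingers": 0},{"angular": [0,0,0],"linear": [0,0,0],"fingers": 0}])

```text
t: 6.37
tool_pos: [0.5478, 0.0669, 0.1018]
ee_rot: [-3.091, -0.562, -0.0]
wrist_force: [-0.3, -0.2, -0.2]
width: 0.0003
grasp_force: 0.0
```

Run:
```python
from h import *
a=[ctrl.snapshot(n)["frame"] for n in("scene","wrist")]
cv2.imwrite("pics/point2.png",cv2.resize(cv2.cvtColor(np.hstack(a),cv2.COLOR_RGB2BGR),(800,300)))
```

```text
(no output)
```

View pics/point2.png

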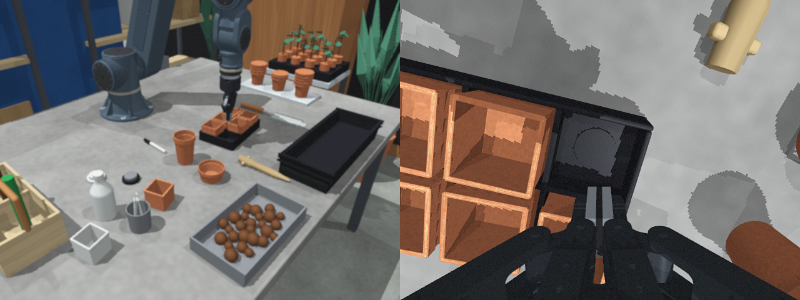

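Request:
step_arm(series=[{"angular": [0,0,0],"linear": [0,0,0],"fingers": 0},{"angular": [0,0,0],"linear": [0,0,0],"fingers": 0},{"angular": [0,0,0],"linear": [0,0,0],"fingers": 0},{"angular": [0,0,0],"linear": [0,0,0],"fingers": 0},{"angular": [0,0,0],"linear": [0,0,0],"fingers": 0},{"angular": [0,0,0],"linear": [0,0,0],"fingers": 0},{"angular": [0,0,0],"linear": [0,0,0],"fingers": 0},{"angular": [0,0,0],"linear": [0,0,0],"fingers": 0}])

```text
t: 7.13
tool_pos: [0.5473, 0.0677, 0.1013]
ee_rot: [-3.091, -0.564, 0.0]
wrist_force: [-0.1, -0.2, 0.5]
width: -0.0004
grasp_force: 0.0
```

Request:
step_arm(series=[{"angular": [0,0,0],"linear": [0,0,0],"fingers": 0},{"angular": [0,0,0],"linear": [0,0,0],"fingers": 0},{"angular": [0,0,0],"linear": [0,0,0],"fingers": 0},{"angular": [0,0,0],"linear": [0,0,0],"fingers": 0},{"angular": [0,0,0],"linear": [0,0,0],"fingers": 0},{"angular": [0,0,0],"linear": [0,0,0],"fingers": 0},{"angular": [0,0,0],"linear": [0,0,0],"fingers": 0},{"angular": [0,0,0],"linear": [0,0,0],"fingers": 0}])

```text
t: 7.8
tool_pos: [0.5474, 0.0676, 0.1013]
ee_rot: [-3.091, -0.564, -0.0]
wrist_force: [0.5, 0.7, -0.5]
width: 0.0002
grasp_force: 0.0
```

Request:
step_arm(series=[{"angular": [0,0,0],"linear": [0,0,0],"fingers": 0},{"angular": [0,0,0],"linear": [0,0,0],"fingers": 0},{"angular": [0,0,0],"linear": [0,0,0],"fingers": 0},{"angular": [0,0,0],"linear": [0,0,0],"fingers": 0},{"angular": [0,0,0],"linear": [0,0,0],"fingers": 0},{"angular": [0,0,0],"linear": [0,0,0],"fingers": 0},{"angular": [0,0,0],"linear": [0,0,0],"fingers": 0},{"angular": [0,0,0],"linear": [0,0,0],"fingers": 0}])

```text
t: 8.47
tool_pos: [0.5474, 0.0676, 0.1013]
ee_rot: [-3.091, -0.564, 0.0]
wrist_force: [0.1, -0.8, -0.6]
width: 0.0
grasp_force: 0.0
```

The wrist view shows the drip disc at about (309,235) in full pixels. I'll check its position before leaving.

Run:
```python
from h import *
s=ctrl.snapshot("wrist");o=ctrl.observe();t=np.array(o["tool_pos"])
print("disc",px2w(s,(309,235),.007),t)
R=cv2.Rodrigues(np.array(o["ee_rot"]))[0]
print((R.T@(np.array([.446,-.328,t[2]])-t)*100).round(2))
```

```text
disc [0.55065955 0.07381091 0.007     ] [0.54738802 0.06766365 0.10132902]
[-2.345e+01  3.344e+01 -1.000e-02]
```

Only 7 mm off, which is well within 25 mm. Next, the call button.

Request:
step_arm(series=[{"angular": [0,0,0],"linear": [0,0,-2.5],"fingers": 0},{"angular": [0,0,0],"linear": [0,0,-3.5],"fingers": 0},{"angular": [0,0,0],"linear": [0,0,-3],"fingers": 0},{"angular": [0,0,0],"linear": [0,0,-2],"fingers": 0},{"angular": [0,0,0],"linear": [-1.95,2.8,0],"fingers": 0},{"angular": [0,0,0],"linear": [-1.95,2.8,0],"fingers": 0},{"angular": [0,0,0],"linear": [-1.95,2.8,0],"fingers": 0},{"angular": [0,0,0],"linear": [-1.95,2.8,0],"fingers": 0}])

```text
t: 9.18
tool_pos: [0.5134, -0.0658, 0.2115]
ee_rot: [3.09, 0.565, 0.001]
wrist_force: [0.5, -0.0, -0.8]
width: 0.0002
grasp_force: 0.0
```

Request:
step_arm(series=[{"angular": [0,0,0],"linear": [-1.95,2.8,0],"fingers": 0},{"angular": [0,0,0],"linear": [-1.95,2.8,0],"fingers": 0},{"angular": [0,0,0],"linear": [-1.95,2.8,0],"fingers": 0},{"angular": [0,0,0],"linear": [-1.95,2.8,0],"fingers": 0},{"angular": [0,0,0],"linear": [-1.95,2.8,0],"fingers": 0},{"angular": [0,0,0],"linear": [-1.95,2.8,0],"fingers": 0},{"angular": [0,0,0],"linear": [-1.95,2.7,0],"fingers": 0},{"angular": [0,0,0],"linear": [-1.95,2.7,0],"fingers": 0}])

```text
t: 9.85
tool_pos: [0.4456, -0.3291, 0.2114]
ee_rot: [3.091, 0.564, 0.0]
wrist_force: [1.0, -0.8, -0.7]
width: 0.0004
grasp_force: 0.0
```

Request:
step_arm(series=[{"angular": [0,0,0],"linear": [0,0,0],"fingers": 0},{"angular": [0,0,0],"linear": [0,0,0],"fingers": 0},{"angular": [0,0,0],"linear": [0,0,0],"fingers": 0}])

```text
t: 10.1
tool_pos: [0.4461, -0.3273, 0.2111]
ee_rot: [-3.09, -0.562, 0.0]
wrist_force: [0.6, 0.0, 0.2]
width: -0.0001
grasp_force: 0.0
```

Run:
```python
from h import *
s=ctrl.snapshot("wrist");cv2.imwrite("pics/btn.png",cv2.cvtColor(s["frame"],cv2.COLOR_RGB2BGR))
R=cv2.Rodrigues(np.array(s["rvec"],float))[0]
print(cv2.projectPoints(np.array([[.446,-.328,.022]]),np.array(s["rvec"],float),np.array(s["tvec"],float),np.array(s["mtx"]),None)[0])
```

```text
[[[318.13043724 207.52722957]]]
```

View pics/btn.png

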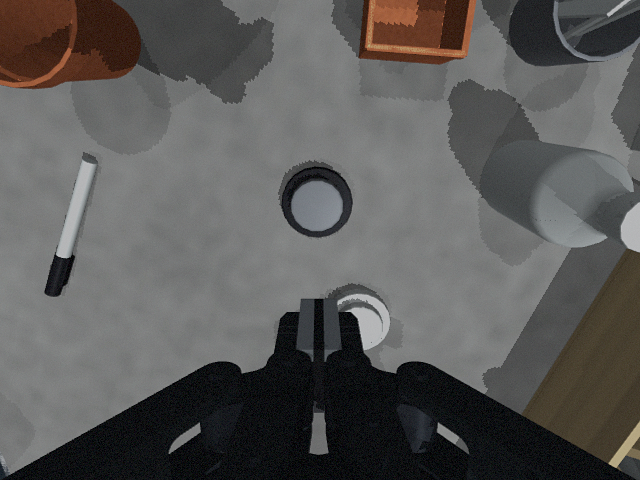

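The wrist view shows the grey button at (317,206), where I projected it to be (318,207). The white decoy is at (362,320). I'll go down now.

Request:
step_arm(series=[{"angular": [0,0,0],"linear": [0,0,2],"fingers": 0},{"angular": [0,0,0],"linear": [0,0,3],"fingers": 0},{"angular": [0,0,0],"linear": [0,0,3],"fingers": 0},{"angular": [0,0,0],"linear": [0,0,3],"fingers": 0},{"angular": [0,0,0],"linear": [0,0,3],"fingers": 0},{"angular": [0,0,0],"linear": [0,0,2.5],"fingers": 0},{"angular": [0,0,0],"linear": [0,0,1.5],"fingers": 0},{"angular": [0,0,0],"linear": [0,0,0],"fingers": 0}])

```text
t: 10.82
tool_pos: [0.445, -0.3248, 0.0283]
ee_rot: [-3.086, -0.566, 0.006]
wrist_force: [-0.8, 1.5, 0.9]
width: 0.0003
grasp_force: 0.0
```

Request:
step_arm(series=[{"angular": [0,0,0],"linear": [0,0,0.3],"fingers": 0},{"angular": [0,0,0],"linear": [0,0,0.3],"fingers": 0},{"angular": [0,0,0],"linear": [0,0,0.2],"fingers": 0},{"angular": [0,0,0],"linear": [0,0,0.2],"fingers": 0},{"angular": [0,0,0],"linear": [0,0,0.2],"fingers": 0},{"angular": [0,0,0],"linear": [0,0,0],"fingers": 0}])

```text
t: 11.32
tool_pos: [0.447, -0.3277, 0.0197]
ee_rot: [3.09, 0.564, 0.002]
wrist_force: [0.9, 0.0, 2.1]
width: 0.0005
grasp_force: 1.3
```

Request:
step_arm(series=[{"angular": [0,0,0],"linear": [0,0,0.2],"fingers": 0},{"angular": [0,0,0],"linear": [0,0,0.1],"fingers": 0},{"angular": [0,0,0],"linear": [0,0,0.1],"fingers": 0},{"angular": [0,0,0],"linear": [0,0,0],"fingers": 0}])

```text
t: 11.65
tool_pos: [0.447, -0.3278, 0.016]
ee_rot: [3.09, 0.564, 0.002]
wrist_force: [1.5, 1.2, 7.5]
width: -0.0002
grasp_force: 4.1
```

Request:
step_arm(series=[{"angular": [0,0,0],"linear": [0,0,0.1],"fingers": 0},{"angular": [0,0,0],"linear": [0,0,0],"fingers": 0},{"angular": [0,0,0],"linear": [0,0,0],"fingers": 0}])

```text
t: 11.9
tool_pos: [0.4471, -0.3278, 0.0158]
ee_rot: [3.089, 0.564, 0.003]
wrist_force: [-0.6, 3.5, 18.1]
width: -0.0
grasp_force: 9.2
```

Request:
step_arm(series=[{"angular": [0,0,0],"linear": [0,0,-0.5],"fingers": 0},{"angular": [0,0,0],"linear": [0,0,-1.5],"fingers": 0},{"angular": [0,0,0],"linear": [0,0,-3],"fingers": 0},{"angular": [0,0,0],"linear": [0,0,-3],"fingers": 0},{"angular": [0,0,0],"linear": [0,0,-3],"fingers": 0},{"angular": [0,0,0],"linear": [0,0,-3],"fingers": 0},{"angular": [0,0,0],"linear": [0,0,0],"fingers": 0},{"angular": [0,0,0],"linear": [0,0,0],"fingers": 0}])

```text
t: 12.57
tool_pos: [0.4468, -0.3281, 0.1555]
ee_rot: [3.089, 0.563, 0.002]
wrist_force: [-0.5, 0.2, -0.1]
width: 0.0003
grasp_force: 0.0
```

Run:
```python
from h import *
a=[ctrl.snapshot(n)["frame"] for n in("top","wrist")]
cv2.imwrite("pics/end.png",cv2.resize(cv2.cvtColor(np.hstack(a),cv2.COLOR_RGB2BGR),(800,300)))
```

```text
(no output)
```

View pics/end.png

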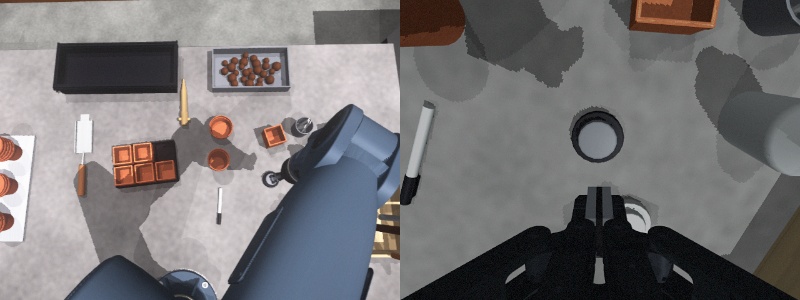

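The button bottomed out at 18 N, then came back up. In both views everything still stands where it was, with the button at about (597,137) in the right half.

```bash
python3 -c "
from workcell import ctrl
print(ctrl.finish_job())"
```

```text
the job is handed in; nothing more can be done
None
```

I pointed at the lone square pot and then the empty carrier place for about 2 s each, pressed the grey call button fully down and let it come back up, saw nothing out of place in the last pictures, and handed the job in; no verdict came back.

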